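# Free the clamped angle and nest it

### The arm

A 6-joint arm with a two-finger parallel gripper is mounted at the origin on a cart in front of the work surface, level with it; the furniture and walls round the work are solid. World frame = base frame: x ahead of the robot, y to its left, z up, the work surface at z = 0. Lengths are in m, angles in rad, forces in N, time in s.
With the tool pointing down it reaches from about 0.375 to 0.9 m from the base axis. Payload 3.1 kg.
Tool frame: the origin (TCP) lies on the front face of the gripper's body, between the roots of the fingers; the fingertips stand 70 mm ahead of it and the grasp point (between the pads) lies 51 mm ahead of it; z points along the fingers, y is the line along which they close (so a half turn about z gives the same grasp; the last joint's range is limited). The gripper opens to 87 mm and grips with 3 to 60 N. Pads are 19 mm wide; open, the fingers measure 117 mm over their backs; the gripper's body (75 mm by 190 mm) begins 51 mm behind the grasp point.
Start: joints at [-1.518, 0.527, 1.433, -0, 1.181, -0.178], TCP at [0.144, -0.608, 0.292] pointing down, gripper open.
Joint ranges: [-3.08, 3.08], [-0.75, 2.2], [0.22, 2.44], [-1.43, 4.57], [0, 2.65], [-2.85, 2.85]. Speed limits (rad/s): [2.79, 2.79, 3.14, 3.14, 3.14, 3.14].

### API

Orientations are given as a unit quaternion [x, y, z, w].
In Python, from rig import robot, cams, ticket gives the robot as it stands. The module is installed in compiled form; this text tells all that it offers.
- The arm moves only by the shell command python3 -m crank 'ROWS' [FORCE]. ROWS is JSON, a list of rows, each a list of 7 numbers: the shift along the tool's x, y, z in cm, then the turn, a rotation vector about the tool's x, y, z in rad, then the closure, from 0 (fully open) to 1 (shut). A call has 1 to 5 rows; each row shifts and turns the commanded pose from where the row before left it, along the tool's axes as they then stand; what a row does not reach is not made up. A row lasts 1/8 s, in which the tool goes at most 62.5 mm and 10.7 degrees, less where a joint would pass 70% of its speed; a pose out of reach is approached as far as the arm can. A call is refused whole if a number of a shift passes 6.25 or a number of a turn 0.188, either way. A call with a gripper value outside its range is refused whole. The fingers move at their own pace and stop on an object; FORCE is the grip in N (left out, the last holds). Time passes only in rows, so rows that do not move let the fingers close. It gives the time, the measured TCP pose, the force, the opening and the grip force at its end, in the units of the state.
- robot.get_obs(): the state, without advancing time (a new reading comes with each control period).
- cams.camera(name): name is "side" or "top"; returns the picture (400x640x3 uint8, red, green, blue); there is no depth.
- cams.camera_info(name): a dict with "intrinsics" (3x3 intrinsics, pixels), "pose" (4x4, takes a point from camera to world coordinates). Camera axes: x right, y down, z forward; pixel columns grow to the right and rows downward; lengths in m; the calibration is good to about 2 mm. A picture is of the moment at which its call begins. camera_info takes no time and is no camera call.
- ticket.hand_in(): hands the job in; it is judged then, once.
The state is a dict: "time": time; "q": joint angles; "joint_velocities": joint speeds; "joint_torque": joint torques, N m; "position": TCP position; "tool_rot": TCP orientation; "ft_force": force on the tool from outside, world axes, zero at the start; "moment": the same for the moment, N m; "grip_width": finger opening in m; "grip_force": force on a finger pad.
Only numpy, scipy, OpenCV 4.12 (cv2) and the standard library are available. Lean on these libraries where they do the work, as an engineer would, in place of code of your own. Each camera call takes 0.05 s, during which the arm holds its last target. There are 200 camera calls.

### The job

Unscrew the red-headed clamp nut from the stud of the blue sloping stand and stand it upright, flange down, in the yellow tray. Then lift the aluminium angle off the stand and nest it inside the dark steel angle on the bench: flat leg on flat leg, upright leg pushed up against upright leg, the ends centred on each other. Do not knock the jar, the tape measure or the pliers.

Things in the scene. Friction and masses are not known exactly. Their poses are not given: they have to be found in the camera images.
- seat: sloping seat plate of the fixed blue stand, 116 mm along the slope, 150 mm wide. Origin: on its upper surface at the foot of the stud, 45 mm above the bench. +z: the stud's axis, square to the plate, leaning 25 degrees from vertical towards the robot; +x uphill, away from the robot; +y across. A 5 mm ledge at x = -18 mm keeps the angle from sliding down
- stud_top (a point): top of the steel stud, on its axis (axes as the seat's), 35 mm above the seat plate. 27 mm across its thread: right-hand, two-start, 30 mm travel per turn (4.8 mm per rad), 1.5 mm play; it unscrews anticlockwise seen from above. The nut comes free after 2.0 to 2.6 rad of turning; it then clears the stud 30 mm farther out along the axis
- nut_mid (a point): clamp nut, 0.2 kg, 72 mm tall, screwed down with its underside 8 mm above the seat. Point: on its axis, 36 mm above its underside; +z out of its head. Flange 56 mm across, 6 mm high, at the bottom; hub 42 mm across up to 34 mm; red knurled round head 50 mm across from 37 to 69 mm, to be gripped (middle 17 or 18 mm above this point). Released half-way off it stays in place
- angle_leg (a point): aluminium angle, 140 mm long (y), 8 mm thick, 0.35 kg. Point: centre of its upright leg (56 mm tall, uphill of the nut, inner face 60 mm from the stud axis; pinch it across its 8 mm). +z up the leg, +x outward, away from the flat leg. Flat leg 84 mm wide, to -x, underside 28 mm below the point, lying on the seat; a notch 36 mm wide in its free edge goes round the stud
- mate: dark steel angle loose on the bench, 0.95 kg, 170 mm long (y). Origin: middle of its outer bottom corner edge. Flat leg 96 mm wide, 6 mm thick, to -x; upright leg 24 mm tall, from x = -6 mm to 0. Fully nested, the point angle_leg is at x = -10, y = 0, z = 34 mm in this frame, axes parallel. This angle and the tray may change sides
- tray: fixed yellow open tray 130 x 130 x 25 mm, walls and floor 4 mm. Origin: centre of its underside, on the bench
- jar: bystander: cream jar with a yellow and black lid, 60 mm across, 76 mm tall; origin: centre of its underside
- measure: bystander: yellow tape measure, 41 x 85 x 66 mm; origin: centre of its underside
- pliers: bystander: blue pliers lying flat, 59 x 180 x 15 mm; origin: centre of its underside
There are look-alikes about, which are no part of the job. Of the things that look like the part that bears nut_mid, the smallest one is meant.

How it is judged:
On the way, in this order (a step that is already met when the one before it is completed fails the run):
1. the nut has been turned about a quarter turn and is still on its thread (angle between the x axis of nut_mid and the x axis of seat, either way round above 1.2 rad and z of nut_mid in the frame of seat between 0.045 and 0.06 m and x of nut_mid in the frame of seat between -0.006 and 0.006 m and y of nut_mid in the frame of seat between -0.006 and 0.006 m), for 0.1 s.
2. the nut stands upright in the tray and has been let go, the angle still on the stand (x of nut_mid in the frame of tray between -0.05 and 0.05 m and y of nut_mid in the frame of tray between -0.05 and 0.05 m and z of nut_mid in the frame of tray between 0.03 and 0.048 m and angle between nut_mid's own z axis and vertical below 0.15 rad and distance between the grasp point and nut_mid above 0.06 m and distance between angle_leg and seat below 0.09 m), for 0.2 s.
At the end, for the whole second after the job is handed in: The aluminium angle lies nested in the steel one: down within 4 mm, upright legs within 6 mm, centred within 15 mm, parallel within 0.08 rad, the steel angle flat on the bench. The nut stands upright (0.15 rad) on the tray floor, within 50 mm of the centre in its x and y (x of angle_leg in the frame of mate between -0.016 and -0.006 m and y of angle_leg in the frame of mate between -0.015 and 0.015 m and z of angle_leg in the frame of mate between 0.03 and 0.038 m and angle between the y axis of angle_leg and the y axis of mate, either way round below 0.08 rad and angle between the z axis of angle_leg and the z axis of mate, either way round below 0.08 rad and angle between mate's own z axis and vertical below 0.05 rad and x of nut_mid in the frame of tray between -0.05 and 0.05 m and y of nut_mid in the frame of tray between -0.05 and 0.05 m and z of nut_mid in the frame of tray between 0.03 and 0.048 m and angle between nut_mid's own z axis and vertical below 0.15 rad); the robot touches nothing.
It fails at once if the jar is knocked more than 30 mm from its place (distance of jar from where it was at the start of the episode above 0.03 m).
It fails at once if the tape measure is knocked more than 30 mm from its place (distance of measure from where it was at the start of the episode above 0.03 m).
It fails at once if the pair of pliers is knocked more than 30 mm from its place (distance of pliers from where it was at the start of the episode above 0.03 m).
It also fails if it takes over 72 s, if anything falls off the work surface, if the arm or the gripper's body presses on something with over 40 N, if the wrist force passes 120 N, or if a joint passes its speed limit or range.

## Working session

There is one attempt and no reset: what is moved stays moved. The work goes in short steps, Python scripts to look and compute and a shell command to move; the robot and the scene stay as the last step left them, time stands still between calls to the robot, and variables do not carry over. Pictures are saved under pics/ and viewed, at most 12 in all, crops included, and the job is handed in when it is done.

```bash
mkdir -p pics
python3 - <<'E'
from rig import robot,cams,ticket
import cv2,numpy as np
np.set_printoptions(precision=4,suppress=True)
for n in("side","top"):
    cv2.imwrite(f"pics/{n}0.png",cams.camera(n)[:,:,::-1]); i=cams.camera_info(n);print(n,i["intrinsics"],i["pose"])
o=robot.get_obs();print(o)
E
```

```text
side [[453.3038   0.     318.2573]
 [  0.     453.3038 200.7916]
 [  0.       0.       1.    ]] [[ 0.9572 -0.1091  0.2682  0.2772]
 [-0.2895 -0.3692  0.8831 -0.9   ]
 [ 0.0027 -0.9229 -0.385   0.4654]
 [ 0.      0.      0.      1.    ]]
top [[396.5641   0.     318.1003]
 [  0.     396.5641 205.101 ]
 [  0.       0.       1.    ]] [[-0.0659 -0.971   0.2297  0.3755]
 [-0.9978  0.0648 -0.0124  0.0017]
 [-0.0028 -0.23   -0.9732  0.9651]
 [ 0.      0.      0.      1.    ]]
{'time': 0.1, 'q': array([-1.5175,  0.5284,  1.4337,  0.    ,  1.1814, -0.1785]), 'joint_velocities': array([ 0.0007, -0.0016, -0.0034, -0.002 , -0.    , -0.0006]), 'joint_torque': array([ -0.0003, -44.0985, -17.715 ,   0.0636,   0.0533,  -0.    ]), 'position': array([ 0.1436, -0.6078,  0.2914]), 'tool_rot': array([ 0.9933,  0.1156,  0.0001, -0.001 ]), 'ft_force': array([-0.2646,  0.9299, -0.0627]), 'moment': array([-0.0338, -0.0059,  0.0527]), 'grip_force': 0.0, 'grip_width': 0.08733693387554478}
```

View pics/side0.png

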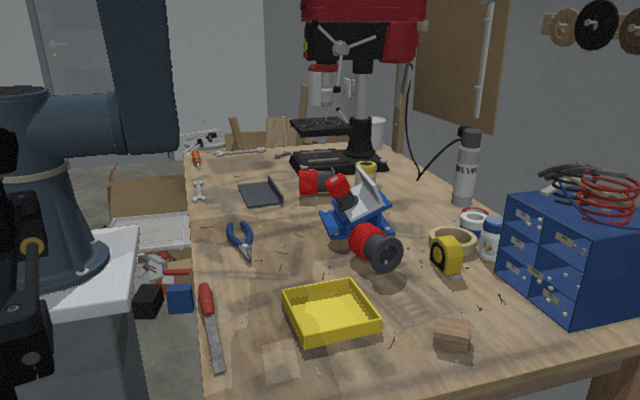

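View pics/top0.png

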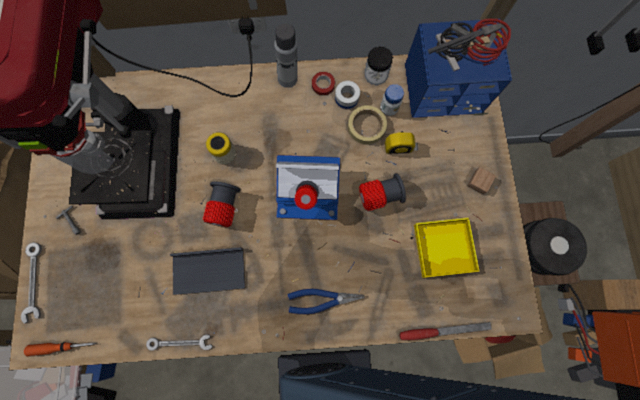

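The side picture shows the stand at about (360,205), the nut head at (338,185), the tray at (330,312), the dark angle at (262,193) and pliers at (240,238). In the top picture the nut head is at (306,197), the tray at (447,248), the dark angle at (208,271) with its upright leg on the far side, the jar at (218,145), the measure at (400,142), the pliers at (325,300), and two larger look-alike nuts at (222,203) and (382,193). I'll zoom in.

```bash
cat > h.py <<'E'
import numpy as np,cv2
from rig import robot,cams,ticket
from scipy.spatial.transform import Rotation as R
np.set_printoptions(precision=4,suppress=True)
def ray(n,u,v):
    i=cams.camera_info(n);d=i["pose"][:3,:3]@np.linalg.solve(i["intrinsics"],[u,v,1.]);return i["pose"][:3,3],d
def onz(n,u,v,z):
    c,d=ray(n,u,v);return c+d*(z-c[2])/d[2]
def proj(n,P):
    i=cams.camera_info(n);T=np.linalg.inv(i["pose"]);P=np.atleast_2d(P)
    q=(i["intrinsics"]@(T[:3,:3]@P.T+T[:3,3:])).T;return q[:,:2]/q[:,2:]
def crop(img,name,x0,y0,x1,y1,s):
    cv2.imwrite(f"pics/{name}.png",cv2.resize(img[y0:y1,x0:x1,::-1],None,fx=s,fy=s,interpolation=cv2.INTER_CUBIC))
E
python3 - <<'E'
import cv2
from h import *
t=cv2.imread("pics/top0.png")[:,:,::-1];s=cv2.imread("pics/side0.png")[:,:,::-1]
crop(t,"t1",165,140,485,320,2.5);crop(s,"s1",225,160,405,310,4)
E
```

```text
(no output)
```

View pics/t1.png

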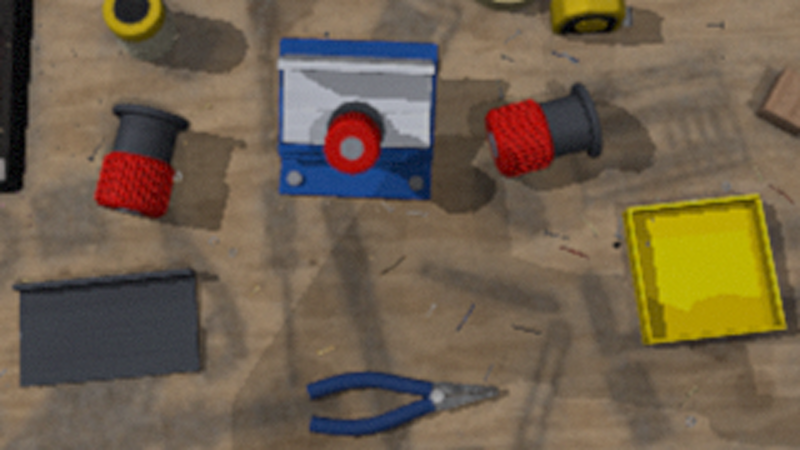

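View pics/s1.png

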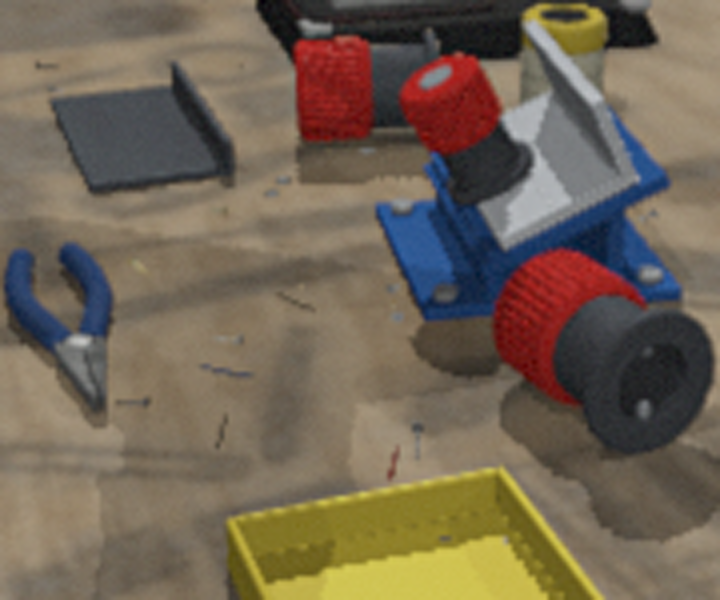

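The crops show the nut cap at crop (352,148) in top and (435,77) in side, with the angle's leg strip running (279,62)–(437,70). The dark angle's corners and the tray rim are clear too. Next I fit the poses to these points.

```bash
cat > fit.py <<'E'
from h import *
from scipy.optimize import least_squares
T=lambda u,v:("top",(u+.5)/2.5-.5+165,(v+.5)/2.5-.5+140)
S=lambda u,v:("side",(u+.5)/4-.5+225,(v+.5)/4-.5+160)
def fit(obs,z0,tilt,x0):
    def W(p,P): return R.from_euler("z",p[2]).apply(R.from_euler("y",-tilt).apply(P))+[p[0],p[1],z0]
    def res(p): return np.concatenate([proj(o[0],W(p,P))[0]-o[1:] for o,P in obs])
    r=least_squares(res,x0,loss="soft_l1");print(r.x,np.round(res(r.x).reshape(-1,2),1).tolist());return r.x
a=np.radians(25)
mm=lambda *p:np.array(p)/1000
fit([(T(352,148),mm(0,0,80)),(S(435,77),mm(0,0,80)),(T(279,62),mm(64,70,56)),(T(436,69),mm(64,-70,56)),
 (T(431,151),mm(-16,-70,8)),(T(284,145),mm(-16,70,8)),(S(638,178),mm(68,-70,0)),(S(505,249),mm(-16,-70,0)),(S(530,24),mm(60,70,56))],.045,a,[.6,0,0])
fit([(T(20,385),mm(-96,85,3)),(T(202,372),mm(-96,-85,3)),(T(16,287),mm(-3,85,24)),(T(193,272),mm(-3,-85,24)),
 (S(51,100),mm(-96,85,6)),(S(93,190),mm(-96,-85,3)),(S(232,152),mm(0,-85,24)),(S(174,64),mm(0,85,24))],0,0,[.45,.2,0])
fit([(T(627,208),mm(65,65,25)),(T(762,196),mm(65,-65,25)),(T(786,328),mm(-65,-65,25)),(T(648,345),mm(-65,65,25)),(S(229,519),mm(-65,65,25)),(S(500,470),mm(65,65,25))],0,0,[.45,-.3,0])
for n,u,v in [("top",218,148),("top",400,142),("top",325,300),("top",222,203),("top",382,193)]: print(u,v,onz(n,u,v,.04 if v<250 else .01))
E
python3 fit.py
```

```text
[ 0.6291  0.0122 -0.1122] [[0.7, -1.8], [1.9, -1.0], [0.1, 1.1], [-0.1, 1.0], [-0.4, -0.7], [-0.0, -0.9], [-0.0, 0.6], [-0.9, 0.0], [-2.1, -0.3]]
[0.506  0.2613 0.0152] [[1.1, 0.6], [0.0, -0.2], [-0.4, -0.4], [0.5, -0.2], [-0.6, -1.1], [-1.4, -0.4], [0.1, -2.7], [1.0, -1.3]]
[ 0.4751 -0.3096  0.0342] [[0.4, -0.1], [-0.3, -0.6], [0.5, 0.8], [0.7, -0.3], [-1.4, -1.0], [0.7, -1.6]]
218 148 [0.7557 0.2283 0.04  ]
400 142 [ 0.7413 -0.2241  0.04  ]
325 300 [ 0.3719 -0.0116  0.01  ]
222 203 [0.6143 0.2198 0.04  ]
382 193 [ 0.6135 -0.1659  0.04  ]
```

```bash
cat >> h.py <<'E'
SEAT=(np.array([.629,.012,.045]),R.from_euler("z",-.112)*R.from_euler("y",-np.radians(25)))
MATE=(np.array([.506,.2613,0]),R.from_euler("z",.0152)); TRAY=np.array([.4751,-.3096,0])
FLIP=R.from_euler("x",np.pi)
def cur():
    o=robot.get_obs();return o["position"],R.from_quat(o["tool_rot"])
def step(p0,R0,p1,R1,N):
    "the equal rows (cm, rad) taking pose 0 to pose 1 in N rows"
    w=(R0.inv()*R1).as_rotvec()/N
    A=sum(R.from_rotvec(w*k).as_matrix() for k in range(N))
    v=np.linalg.solve(A,R0.inv().apply(p1-p0))*100
    print(N,"x",np.round(v,2).tolist(),np.round(w,4).tolist());
E
python3 - <<'E'
from h import *
s,Q=SEAT;g=Q*FLIP
step(*cur(),s+Q.apply([0,0,.19]),g,15)
step(s+Q.apply([0,0,.19]),g,s+Q.apply([0,0,.1125]),g,3)
E
```

```text
15 x [2.88, -4.02, 1.06] [-0.0051, 0.0288, 0.0225]
3 x [0.0, -0.0, 2.58] [0.0, 0.0, 0.0]
```

```bash
for i in 1 2; do :; done
python3 -m crank '[[2.88,-4.02,1.06,-0.005,0.029,0.0225,0],[2.88,-4.02,1.06,-0.005,0.029,0.0225,0],[2.88,-4.02,1.06,-0.005,0.029,0.0225,0],[2.88,-4.02,1.06,-0.005,0.029,0.0225,0],[2.88,-4.02,1.06,-0.005,0.029,0.0225,0]]'
python3 -m crank '[[2.88,-4.02,1.06,-0.005,0.029,0.0225,0],[2.88,-4.02,1.06,-0.005,0.029,0.0225,0],[2.88,-4.02,1.06,-0.005,0.029,0.0225,0],[2.88,-4.02,1.06,-0.005,0.029,0.0225,0],[2.88,-4.02,1.06,-0.005,0.029,0.0225,0]]'
python3 -m crank '[[2.88,-4.02,1.06,-0.005,0.029,0.0225,0],[2.88,-4.02,1.06,-0.005,0.029,0.0225,0],[2.88,-4.02,1.06,-0.005,0.029,0.0225,0],[2.88,-4.02,1.06,-0.005,0.029,0.0225,0],[2.88,-4.02,1.06,-0.005,0.029,0.0225,0]]'
python3 -m crank '[[0,0,0,0,0,0,0],[0,0,0,0,0,0,0]]'
python3 - <<'E'
from h import *
s,Q=SEAT;g=Q*FLIP
p,r=cur();print(p,Q.inv().apply(p-s),robot.get_obs()["q"])
step(p,r,s+Q.apply([0,0,.16]),g,3)
crop(cams.camera("top"),"t2",230,130,390,250,5)
crop(cams.camera("side"),"s2",280,100,440,220,5)
E
```

```text
time: 0.72
position: [0.251, -0.3824, 0.2458]
tool_rot: [0.996, 0.059, 0.074, 0.004]
ft_force: [-0.1, -0.3, 1.1]
grip_width: 0.0871
grip_force: 0.0
time: 1.35
position: [0.3879, -0.172, 0.2198]
tool_rot: [0.989, 0.002, 0.146, 0.008]
ft_force: [1.1, 0.2, 0.2]
grip_width: 0.0868
grip_force: 0.0
time: 1.98
position: [0.5497, 0.0225, 0.2173]
tool_rot: [0.974, -0.055, 0.218, 0.012]
ft_force: [0.7, -0.5, 0.5]
grip_width: 0.0868
grip_force: 0.0
time: 2.22
position: [0.5482, 0.021, 0.217]
tool_rot: [0.975, -0.054, 0.216, 0.012]
ft_force: [-0.3, 0.5, -0.2]
grip_width: 0.0869
grip_force: 0.0
[0.5482 0.021  0.217 ] [-0.001  -0.0001  0.1903] [-0.1782  0.4639  1.956   0.1029  0.287   1.4106]
3 x [0.03, -0.0, 1.01] [-0.0004, -0.0003, 0.0005]
```

```bash
cat > tri.py <<'E'
from h import *
def tri(a,b):
    c1,d1=ray("top",*a);c2,d2=ray("side",*b);M=np.stack([d1,-d2],1);k=np.linalg.lstsq(M,c2-c1,rcond=None)[0]
    P,Q=c1+d1*k[0],c2+d2*k[1];print("gap",np.linalg.norm(P-Q));return (P+Q)/2
E
python3 - <<'E'
from tri import *
T=lambda u,v:((u+.5)/2.5-.5+165,(v+.5)/2.5-.5+140)
S=lambda u,v:((u+.5)/4-.5+225,(v+.5)/4-.5+160)
P=tri(T(352,148),S(435,77));s,Q=SEAT;print(P,Q.inv().apply(P-s))
E
```

```text
gap 0.00035634878480444483
[0.5918 0.0178 0.115 ] [-0.0045  0.0016  0.0793]
```

View pics/s2.png

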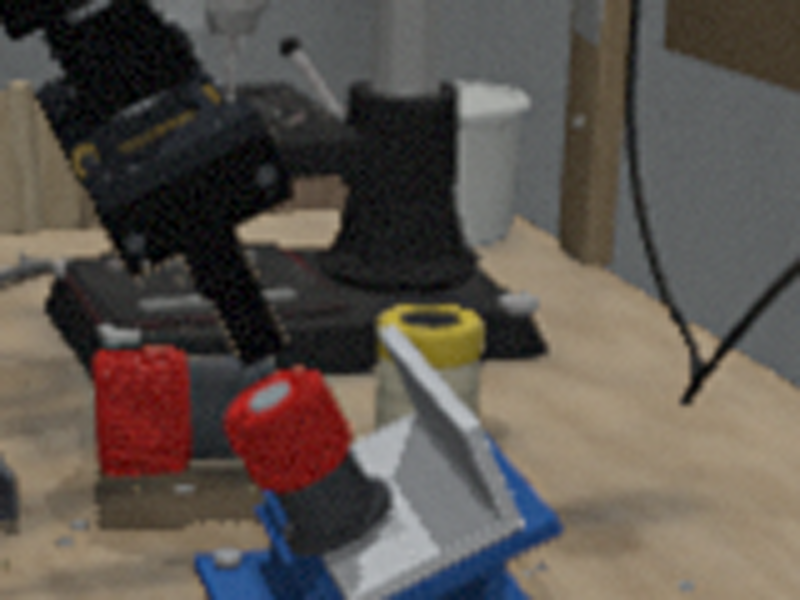

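The side crop shows the open fingers above the stand, with the nut cap at crop (270,395). Triangulated, the cap lies 4 mm downhill of the fitted stud axis, so I aim there.

```bash
python3 -m crank '[[-0.3,-0.15,2,0,0,0,0],[0,0,2,0,0,0,0],[0,0,2,0,0,0,0],[0,0,1.8,0,0,0,0],[0,0,0,0,0,0,0]]'
python3 -m crank '[[0,0,0,0,0,0,0.3],[0,0,0,0,0,0,0.45],[0,0,0,0,0,0,0.6],[0,0,0,0,0,0,0.6]]' 15
python3 - <<'E'
from h import *
s,Q=SEAT
p,r=cur();o=robot.get_obs();print(Q.inv().apply(p-s),Q.inv().apply(o["ft_force"]),o["moment"],o["grip_width"])
E
```

```text
time: 2.95
position: [0.5788, 0.0175, 0.1446]
tool_rot: [0.975, -0.056, 0.216, 0.012]
ft_force: [-0.1, -0.3, -1.0]
grip_width: 0.0868
grip_force: 0.0
time: 3.45
position: [0.5795, 0.019, 0.1461]
tool_rot: [0.974, -0.054, 0.218, 0.012]
ft_force: [0.1, 0.4, -0.6]
grip_width: 0.0549
grip_force: 0.0
[-0.0025  0.0014  0.1128] [-0.2116  0.3645 -0.5235] [0.0229 0.2228 0.0069] 0.05486364914451371
```

```bash
python3 -m crank '[[0,0,0,0,0,0,1],[0,0,0,0,0,0,1],[0,0,0,0,0,0,1],[0,0,0,0,0,0,1]]' 35
python3 - <<'E'
from h import *
s,Q=SEAT
p,r=cur();o=robot.get_obs();print(Q.inv().apply(p-s),Q.inv().apply(o["ft_force"]),o["moment"],o["grip_width"])
E
```

```text
time: 3.95
position: [0.5796, 0.019, 0.146]
tool_rot: [0.974, -0.054, 0.218, 0.012]
ft_force: [-1.4, -0.1, 4.0]
grip_width: 0.0492
grip_force: 35.0
[-0.0026  0.0014  0.1126] [ 0.4378 -0.2251  4.1879] [0.1182 0.3044 0.0316] 0.0492349565432129
```

Gripped at 49 mm with almost no side load. I'll turn it anticlockwise.

```bash
python3 -m crank '[[0,0,-0.087,0,0,-0.18,1],[0,0,-0.087,0,0,-0.18,1],[0,0,-0.087,0,0,-0.18,1]]'
python3 - <<'E'
from h import *
s,Q=SEAT
p,r=cur();o=robot.get_obs();print(Q.inv().apply(p-s),Q.inv().apply(o["ft_force"]),Q.inv().apply(o["moment"]),o["grip_width"],o["q"])
crop(cams.camera("top"),"t3",230,130,390,250,5)
E
```

```text
time: 4.32
position: [0.5784, 0.019, 0.1475]
tool_rot: [0.953, 0.21, 0.206, 0.07]
ft_force: [1.8, -1.0, -3.1]
grip_width: 0.0493
grip_force: 35.0
[-0.003   0.0013  0.1145] [ 0.3969 -0.7814 -3.6325] [-0.1113  0.228  -0.0024] 0.049281468601463214 [-0.1709  0.6271  1.9279  0.1708  0.1512  0.8023]
```

```bash
python3 -m crank '[[0,0,-0.087,0,0,-0.18,1],[0,0,-0.087,0,0,-0.18,1],[0,0,-0.087,0,0,-0.18,1],[0,0,-0.087,0,0,-0.18,1],[0,0,-0.087,0,0,-0.18,1]]'
python3 -m crank '[[0,0,0,0,0,0,1],[0,0,0,0,0,0,1]]'
python3 - <<'E'
from h import *
s,Q=SEAT
p,r=cur();o=robot.get_obs();print(Q.inv().apply(p-s),Q.inv().apply(o["ft_force"]),Q.inv().apply(o["moment"]),o["grip_width"],o["q"],(Q.inv()*r*FLIP.inv()).as_euler("xyz"))
crop(cams.camera("side"),"s3",280,100,440,220,5)
E
```

```text
time: 5.0
position: [0.5774, 0.0187, 0.1519]
tool_rot: [0.767, 0.603, 0.156, 0.153]
ft_force: [1.5, -2.2, -1.4]
grip_width: 0.0491
grip_force: 35.0
time: 5.25
position: [0.5774, 0.0189, 0.1521]
tool_rot: [0.769, 0.6, 0.156, 0.153]
ft_force: [3.5, -1.7, -2.9]
grip_width: 0.0492
grip_force: 35.0
[-0.0019  0.0011  0.1191] [ 2.1443 -1.3036 -4.1724] [-0.2971 -0.2357  0.0329] 0.049243960141982776 [-0.1712  0.6173  1.9296  0.1646  0.1565 -0.0821] [-0.0045 -0.0009  1.4368]
```

View pics/s3.png

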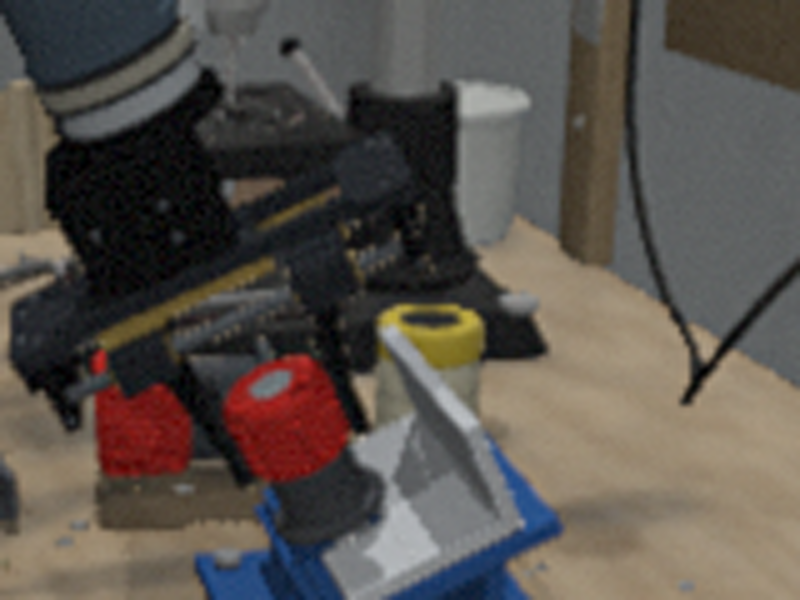

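The nut has risen off its start position and sits between the fingers. I'll finish unscrewing (to 2.7 rad), then pull along the axis.

```bash
python3 -m crank '[[0,0,-0.087,0,0,-0.18,1],[0,0,-0.087,0,0,-0.18,1],[0,0,-0.087,0,0,-0.18,1],[0,0,-0.087,0,0,-0.18,1],[0,0,-0.087,0,0,-0.18,1]]'
python3 -m crank '[[0,0,-0.087,0,0,-0.18,1],[0,0,-0.087,0,0,-0.18,1],[0,0,0,0,0,0,1]]'
python3 -m crank '[[0,0,-0.4,0,0,0,1],[0,0,-0.4,0,0,0,1]]'
python3 - <<'E'
from h import *
s,Q=SEAT
p,r=cur();o=robot.get_obs();print(Q.inv().apply(p-s),Q.inv().apply(o["ft_force"]),Q.inv().apply(o["moment"]),o["grip_width"],o["q"],(Q.inv()*r*FLIP.inv()).as_euler("xyz"))
E
```

```text
time: 5.92
position: [0.5762, 0.019, 0.1566]
tool_rot: [0.429, 0.876, 0.074, 0.207]
ft_force: [4.5, -2.0, -2.0]
grip_width: 0.0492
grip_force: 35.0
time: 6.3
position: [0.5755, 0.0194, 0.1584]
tool_rot: [0.268, 0.938, 0.037, 0.217]
ft_force: [4.6, 0.4, -0.0]
grip_width: 0.0493
grip_force: 35.0
time: 6.55
position: [0.5704, 0.02, 0.1646]
tool_rot: [0.268, 0.939, 0.036, 0.214]
ft_force: [2.4, -3.1, -3.6]
grip_width: 0.0491
grip_force: 35.0
[-0.0031  0.0014  0.1334] [ 0.8972 -2.783  -4.4263] [-0.4602 -0.1146 -0.0636] 0.04910000703429149 [-0.1716  0.587   1.939   0.1463  0.1799 -1.3246] [-0.0016  0.0014  2.6974]
```

Pull was easy, so the nut is free. I'll clear the stud, then compute the carry.

```bash
python3 -m crank '[[0,0,-1.5,0,0,0,1],[0,0,-1.5,0,0,0,1],[0,0,-2,0,0,0,1],[0,0,-2,0,0,0,1],[0,0,-1,0,0,0,1]]'
python3 -m crank '[[0,0,0,0,0,0,1]]'
python3 - <<'E'
from h import *
p,r=cur();o=robot.get_obs();print(o["grip_width"],o["q"],r.apply([1,0,0]))
g=R.from_euler("z",2.35)*FLIP
A=TRAY+[0,0,.22]
step(p,r,A,g,10)
B=TRAY+[0,0,.1095]; step(A,g,B,g,5)
E
```

```text
time: 7.18
position: [0.5352, 0.0241, 0.2383]
tool_rot: [0.266, 0.939, 0.036, 0.215]
ft_force: [0.6, 0.2, -2.2]
grip_width: 0.0491
grip_force: 35.0
time: 7.3
position: [0.5362, 0.0239, 0.238]
tool_rot: [0.266, 0.939, 0.036, 0.215]
ft_force: [0.7, 0.6, -2.2]
grip_width: 0.0489
grip_force: 35.0
0.04891629060641991 [-0.1765  0.4113  1.9668  0.0881  0.3256 -1.2716] [-0.7655  0.5157 -0.3848]
10 x [-1.53, -3.03, 0.18] [0.0235, 0.0373, 0.0235]
5 x [0.0, -0.0, 2.21] [0.0, 0.0, 0.0]
```

```bash
python3 -m crank '[[-1.53,-3.03,0.18,0.0235,0.0373,0.0235,1],[-1.53,-3.03,0.18,0.0235,0.0373,0.0235,1],[-1.53,-3.03,0.18,0.0235,0.0373,0.0235,1],[-1.53,-3.03,0.18,0.0235,0.0373,0.0235,1],[-1.53,-3.03,0.18,0.0235,0.0373,0.0235,1]]'
python3 -m crank '[[-1.53,-3.03,0.18,0.0235,0.0373,0.0235,1],[-1.53,-3.03,0.18,0.0235,0.0373,0.0235,1],[-1.53,-3.03,0.18,0.0235,0.0373,0.0235,1],[-1.53,-3.03,0.18,0.0235,0.0373,0.0235,1],[-1.53,-3.03,0.18,0.0235,0.0373,0.0235,1]]'
python3 -m crank '[[0,0,0,0,0,0,1],[0,0,0,0,0,0,1]]'
python3 - <<'E'
from h import *
p,r=cur();print(p,r.apply([0,0,1]))
step(p,r,TRAY+[0,0,.12],R.from_euler("z",2.35)*FLIP,4)
cv2.imwrite("pics/s4.png",np.hstack([cv2.resize(cams.camera(n)[y:y+200,x:x+150,::-1],None,fx=2.6,fy=2.6,interpolation=cv2.INTER_CUBIC) for n,x,y in (("side",260,150),("top",370,160))]))
E
```

```text
time: 7.92
position: [0.5168, -0.146, 0.2282]
tool_rot: [0.329, 0.938, 0.018, 0.107]
ft_force: [0.1, 0.7, -2.3]
grip_width: 0.0494
grip_force: 35.0
time: 8.55
position: [0.4755, -0.3104, 0.218]
tool_rot: [0.386, 0.922, -0.0, -0.001]
ft_force: [0.4, 0.3, -1.8]
grip_width: 0.0493
grip_force: 35.0
time: 8.8
position: [0.4755, -0.3087, 0.2181]
tool_rot: [0.386, 0.923, 0.0, -0.001]
ft_force: [-1.1, 1.0, -2.3]
grip_width: 0.0491
grip_force: 35.0
[ 0.4755 -0.3087  0.2181] [-0.0015  0.0017 -1.    ]
4 x [-0.01, -0.02, 2.45] [0.0, -0.0006, -0.0002]
```

View pics/s4.png

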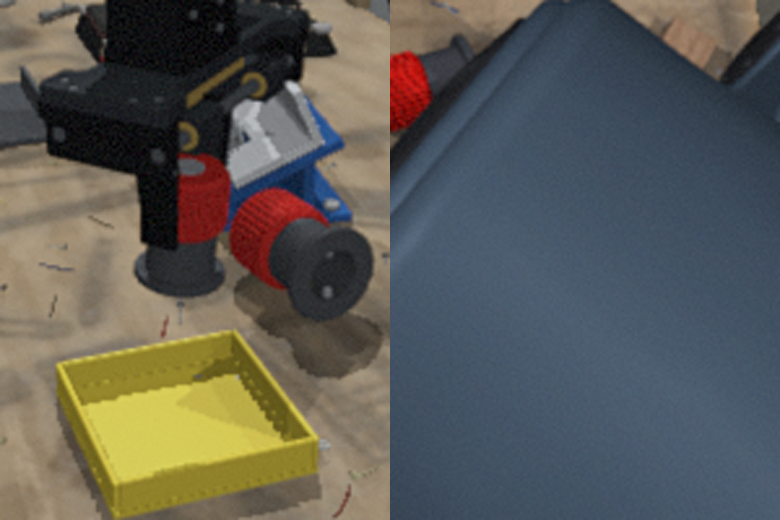

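The side half shows the nut upright in the fingers (head near (205,195)) above the tray centre, and the angle still on the stand. I'll lower it.

```bash
python3 -m crank '[[0,0,3,0,0,0,1],[0,0,3,0,0,0,1],[0,0,2.5,0,0,0,1],[0,0,1,0,0,0,1],[0,0,0.7,0,0,0,1]]'
python3 -m crank '[[0,0,0.2,0,0,0,1],[0,0,0.2,0,0,0,1],[0,0,0.1,0,0,0,1]]'
```

```text
time: 9.52
position: [0.4761, -0.3089, 0.1169]
tool_rot: [0.385, 0.923, -0.0, -0.0]
ft_force: [0.2, -0.2, -2.0]
grip_width: 0.0491
grip_force: 35.0
time: 9.9
position: [0.476, -0.3095, 0.1125]
tool_rot: [0.386, 0.923, -0.0, 0.0]
ft_force: [0.0, 0.5, -2.3]
grip_width: 0.0493
grip_force: 35.0
```

```bash
python3 -m crank '[[0,0,0.15,0,0,0,1],[0,0,0.1,0,0,0,1]]'
python3 -m crank '[[0,0,0.1,0,0,0,1],[0,0,0.1,0,0,0,1]]'
```

```text
time: 10.15
position: [0.4758, -0.3093, 0.1095]
tool_rot: [0.386, 0.923, -0.0, -0.0]
ft_force: [0.1, 1.8, -0.8]
grip_width: 0.0492
grip_force: 35.0
time: 10.4
position: [0.4754, -0.3089, 0.109]
tool_rot: [0.386, 0.923, -0.0, -0.001]
ft_force: [-4.1, 4.0, 15.7]
grip_width: 0.049
grip_force: 35.0
```

```bash
python3 -m crank '[[0,0,-0.08,0,0,0,1],[0,0,0,0,0,0,0.3],[0,0,0,0,0,0,0],[0,0,0,0,0,0,0],[0,0,0,0,0,0,0]]'
python3 -m crank '[[0,0,-1,0,0,0,0],[0,0,-3,0,0,0,0],[0,0,-4,0,0,0,0],[0,0,-4,0,0,0,0],[0,0,-4,0,0,0,0]]'
python3 -m crank '[[0,0,0,0,0,0,0.52],[0,0,0,0,0,0,0.52]]'
python3 - <<'E'
from h import *
p,r=cur();print(p,robot.get_obs()["q"])
s,Q=SEAT;g=Q*R.from_euler("z",np.pi/2)*FLIP
P=s+Q.apply([.064,0,.20]);print(P)
step(p,r,P,g,14)
a=cams.camera("side");b=cams.camera("top")
cv2.imwrite("pics/a5.png",np.hstack([cv2.resize(i[y:y+h,x:x+w,::-1],None,fx=f,fy=f,interpolation=cv2.INTER_CUBIC) for i,x,y,w,h,f in ((a,280,170,110,180,3.333),(b,265,130,120,180,3.3333))]))
E
```

```text
time: 11.02
position: [0.4758, -0.3093, 0.1081]
tool_rot: [0.386, 0.923, -0.0, -0.0]
ft_force: [0.7, -0.3, 0.7]
grip_width: 0.0808
grip_force: 0.0
time: 11.65
position: [0.4757, -0.3091, 0.2702]
tool_rot: [0.386, 0.923, -0.0, 0.0]
ft_force: [0.7, -0.6, 0.3]
grip_width: 0.0873
grip_force: 0.0
time: 11.9
position: [0.4755, -0.3089, 0.2683]
tool_rot: [0.386, 0.923, -0.0, -0.0]
ft_force: [-1.1, 0.4, 0.8]
grip_width: 0.0742
grip_force: 0.0
[ 0.4755 -0.3089  0.2683] [-0.7729  0.4793  1.6053 -0.0005  1.0577 -1.5517]
[0.6026 0.015  0.2533]
14 x [1.9, 1.7, 0.4] [-0.0291, -0.0139, 0.0626]
```

View pics/a5.png

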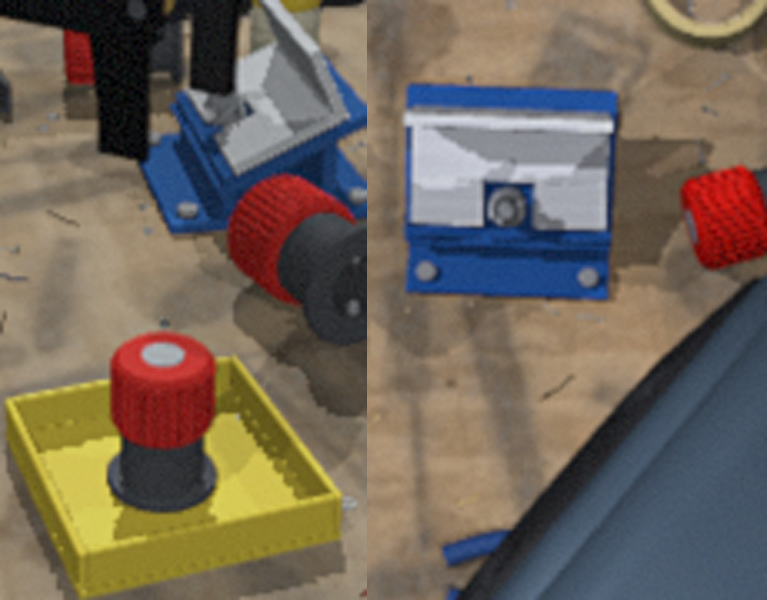

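Nut stands upright in the tray (head (163,390) in the left half). In the top half the stud top is at (507,208) and the leg's top strip runs (406,117)–(614,125).

Run:
```python
from h import *
s,Q=SEAT
T=lambda u,v:("top",265+(u-366.5)/3.3333-.5,130+(v+.5)/3.3333-.5)
L=onz(*T(406,117),.1228);M=onz(*T(614,125),.1228);S=onz(*T(507,208),.0767)
print(L,M,np.linalg.norm(L-M),np.arctan2(*(L-M)[[0,1]])*-1)
for P in((L+M)/2,S):print(P,Q.inv().apply(P-s))
print(MATE)
```

```text
[0.673  0.078  0.1228] [ 0.6581 -0.0608  0.1228] 0.13961323069727918 -0.10733765425561309
[0.6655 0.0086 0.1228] [0.0661 0.0007 0.055 ]
[0.618  0.0148 0.0767] [0.0032 0.0016 0.0335]
(array([0.506 , 0.2613, 0.    ]), Rotation.from_matrix(array([[ 0.9999, -0.0152,  0.    ],
                            [ 0.0152,  0.9999,  0.    ],
                            [ 0.    ,  0.    ,  1.    ]])))
```

```bash
python3 -m crank '[[1.9,1.7,0.4,-0.0291,-0.0139,0.0626,0.54],[1.9,1.7,0.4,-0.0291,-0.0139,0.0626,0.54],[1.9,1.7,0.4,-0.0291,-0.0139,0.0626,0.54],[1.9,1.7,0.4,-0.0291,-0.0139,0.0626,0.54],[1.9,1.7,0.4,-0.0291,-0.0139,0.0626,0.54]]' 10
python3 -m crank '[[1.9,1.7,0.4,-0.0291,-0.0139,0.0626,0.54],[1.9,1.7,0.4,-0.0291,-0.0139,0.0626,0.54],[1.9,1.7,0.4,-0.0291,-0.0139,0.0626,0.54],[1.9,1.7,0.4,-0.0291,-0.0139,0.0626,0.54],[1.9,1.7,0.4,-0.0291,-0.0139,0.0626,0.54]]'
python3 -m crank '[[1.9,1.7,0.4,-0.0291,-0.0139,0.0626,0.54],[1.9,1.7,0.4,-0.0291,-0.0139,0.0626,0.54],[1.9,1.7,0.4,-0.0291,-0.0139,0.0626,0.54],[1.9,1.7,0.4,-0.0291,-0.0139,0.0626,0.54],[0,0,0,0,0,0,0.54]]'
python3 - <<'E'
from h import *
p,r=cur();o=robot.get_obs();print(p,o["q"],o["grip_width"])
s,Q=SEAT;g=Q*R.from_euler("z",np.pi/2)*FLIP
print(Q.inv().apply(p-s),(Q.inv()*r*FLIP.inv()).as_euler("xyz"))
step(p,r,s+Q.apply([.065,.0005,.096]),g,5)
E
```

```text
time: 12.62
position: [0.486, -0.1812, 0.2499]
tool_rot: [0.524, 0.848, 0.054, 0.058]
ft_force: [-0.3, 0.0, -0.2]
grip_width: 0.0403
grip_force: 0.0
time: 13.25
position: [0.5373, -0.0637, 0.2442]
tool_rot: [0.646, 0.747, 0.105, 0.116]
ft_force: [0.6, -1.1, 0.7]
grip_width: 0.0397
grip_force: 0.0
time: 13.88
position: [0.6034, 0.0157, 0.2513]
tool_rot: [0.727, 0.652, 0.144, 0.161]
ft_force: [0.2, 0.4, -0.7]
grip_width: 0.0403
grip_force: 0.0
[0.6034 0.0157 0.2513] [-0.1687  0.4606  1.7934  0.0565  0.4546 -0.1053] 0.04028056968035544
[0.0637 0.0008 0.1979] [ 0.002  -0.0009  1.5739]
5 x [-0.01, 0.03, 2.04] [-0.0004, -0.0002, 0.0006]
```

```bash
python3 -m crank '[[0,0.15,2.5,0,0,0,0.54],[0,0,2.5,0,0,0,0.54],[0,0,2.2,0,0,0,0.54]]'
python3 -m crank '[[0,0,1.5,0,0,0,0.54],[0,0,1.5,0,0,0,0.54],[0,0,0,0,0,0,0.54]]'
python3 -m crank '[[0,0,0,0,0,0,0.75],[0,0,0,0,0,0,0.9],[0,0,0,0,0,0,1],[0,0,0,0,0,0,1],[0,0,0,0,0,0,1]]' 10
python3 - <<'E'
from h import *
p,r=cur();o=robot.get_obs();s,Q=SEAT
print(Q.inv().apply(p-s),Q.inv().apply(o["ft_force"]),o["moment"],o["grip_width"])
E
```

```text
time: 14.25
position: [0.6339, 0.01, 0.186]
tool_rot: [0.728, 0.651, 0.143, 0.16]
ft_force: [0.0, -0.4, 0.2]
grip_width: 0.0402
grip_force: 0.0
time: 14.62
position: [0.6472, 0.0092, 0.1595]
tool_rot: [0.728, 0.651, 0.143, 0.161]
ft_force: [-0.7, -0.4, -0.1]
grip_width: 0.0403
grip_force: 0.0
time: 15.25
position: [0.6462, 0.0097, 0.1606]
tool_rot: [0.728, 0.651, 0.143, 0.16]
ft_force: [-4.6, -0.7, 3.9]
grip_width: 0.0079
grip_force: 10.0
[ 0.0646 -0.0004  0.0974] [-2.3626 -1.2297  5.4437] [-0.0893  0.6034  0.1034] 0.007907675792905577
```

Gripped the 8 mm leg. Firm up the grip and lift along the stud axis.

```bash
python3 -m crank '[[0,0,0,0,0,0,1],[0,0,0,0,0,0,1]]' 60
python3 -m crank '[[0,0,-0.4,0,0,0,1],[0,0,-0.6,0,0,0,1],[0,0,-1.2,0,0,0,1],[0,0,-1.5,0,0,0,1],[0,0,-1.5,0,0,0,1]]'
python3 -m crank '[[0,0,-2,0,0,0,1],[0,0,-2,0,0,0,1],[0,0,-2,0,0,0,1],[0,0,-2,0,0,0,1],[0,0,0,0,0,0,1]]'
python3 - <<'E'
from h import *
p,r=cur();o=robot.get_obs();s,Q=SEAT
print(p,Q.inv().apply(p-s),o["moment"],o["grip_width"],o["q"])
m,Qm=MATE;g=Qm*R.from_euler("z",np.pi/2)*FLIP
# grasp .0464 above underside, leg centre x: 0.0646 vs tcp; place 10 mm short of the upright leg
A=m+Qm.apply([-.020,0,.006+.0974+.08]);step(p,r,A,g,10);print(A)
cv2.imwrite("pics/side6.png",cams.camera("side")[:,:,::-1])
E
```

```text
time: 15.5
position: [0.6462, 0.0097, 0.1605]
tool_rot: [0.728, 0.651, 0.143, 0.16]
ft_force: [-5.3, -0.3, 4.0]
grip_width: 0.0078
grip_force: 60.0
time: 16.12
position: [0.6252, 0.012, 0.2091]
tool_rot: [0.728, 0.651, 0.144, 0.162]
ft_force: [-0.4, -0.2, -3.0]
grip_width: 0.0076
grip_force: 60.0
time: 16.75
position: [0.592, 0.0158, 0.2828]
tool_rot: [0.727, 0.65, 0.145, 0.163]
ft_force: [0.1, -0.6, -4.2]
grip_width: 0.0074
grip_force: 60.0
[0.592  0.0158 0.2828] [ 0.0668 -0.0004  0.2312] [0.0101 0.4631 0.0254] 0.007440004669159669 [-0.1722  0.3973  1.793   0.0516  0.512  -0.0998]
10 x [2.4, -1.41, 0.67] [0.044, 0.0028, -0.0125]
[0.486  0.261  0.1834]
```

Run:
```python
from h import *
crop(cv2.imread("pics/side6.png")[:,:,::-1],"s6",210,80,410,230,4)
```

```text
(no output)
```

View pics/s6.png

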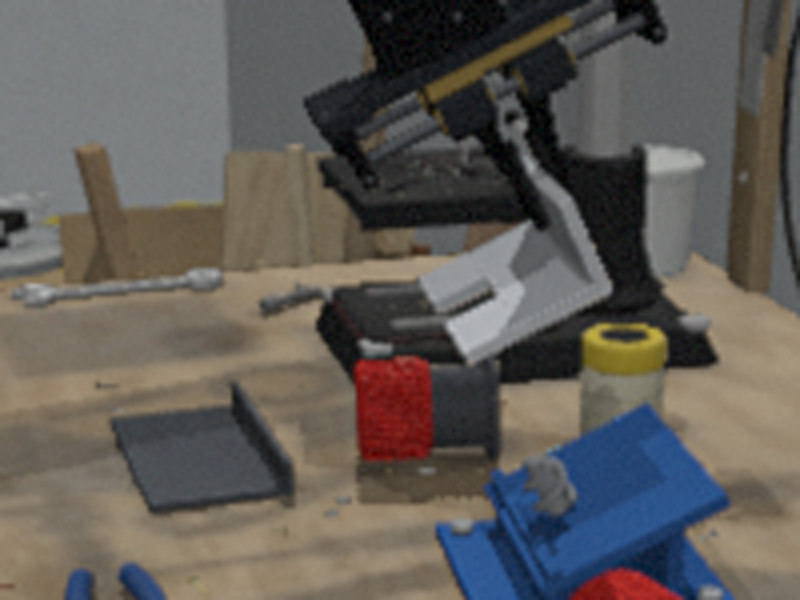

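The angle hangs square in the grip and the path to the dark angle (crop (200,450)) is clear. Carry it over.

```bash
python3 -m crank '[[2.4,-1.41,0.67,0.044,0.0028,-0.0125,1],[2.4,-1.41,0.67,0.044,0.0028,-0.0125,1],[2.4,-1.41,0.67,0.044,0.0028,-0.0125,1],[2.4,-1.41,0.67,0.044,0.0028,-0.0125,1],[2.4,-1.41,0.67,0.044,0.0028,-0.0125,1]]'
python3 -m crank '[[2.4,-1.41,0.67,0.044,0.0028,-0.0125,1],[2.4,-1.41,0.67,0.044,0.0028,-0.0125,1],[2.4,-1.41,0.67,0.044,0.0028,-0.0125,1],[2.4,-1.41,0.67,0.044,0.0028,-0.0125,1],[2.4,-1.41,0.67,0.044,0.0028,-0.0125,1]]'
python3 -m crank '[[0,0,0,0,0,0,1],[0,0,0,0,0,0,1]]'
python3 - <<'E'
from h import *
p,r=cur();m,Qm=MATE;g=Qm*R.from_euler("z",np.pi/2)*FLIP
print(p,Qm.inv().apply(p-m))
step(p,r,m+Qm.apply([-.018,0,.1034+.03]),g,3)
cv2.imwrite("pics/side7.png",cams.camera("side")[:,:,::-1])
crop(cv2.imread("pics/side7.png")[:,:,::-1],"s7",210,120,330,220,6)
E
```

```text
time: 17.42
position: [0.5479, 0.1405, 0.2234]
tool_rot: [0.72, 0.686, 0.071, 0.08]
ft_force: [0.5, 0.3, -4.8]
grip_width: 0.008
grip_force: 60.0
time: 18.05
position: [0.4855, 0.2618, 0.1808]
tool_rot: [0.702, 0.713, -0.001, -0.002]
ft_force: [-0.4, -0.3, -5.0]
grip_width: 0.0079
grip_force: 60.0
time: 18.3
position: [0.4858, 0.2607, 0.1814]
tool_rot: [0.702, 0.713, -0.001, -0.001]
ft_force: [0.5, -0.4, -4.3]
grip_width: 0.0077
grip_force: 60.0
[0.4858 0.2607 0.1814] [-0.0202 -0.0003  0.1814]
3 x [0.01, 0.08, 1.6] [-0.0009, -0.0001, 0.0]
```

View pics/s7.png

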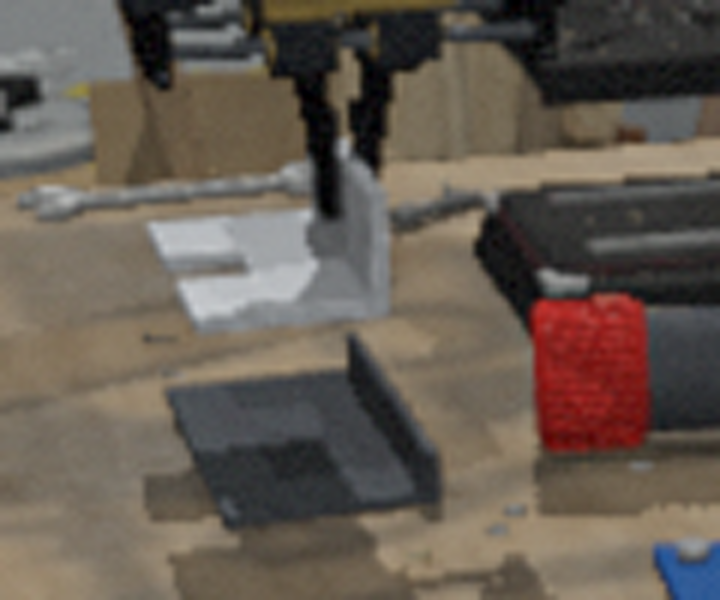

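The aluminium angle hangs above the dark one: its near lower corner is at crop (387,315), free corner at (200,330). The dark angle's near lower corner is at (438,503). Check the offsets before lowering.

Run:
```python
from h import *
m,Qm=MATE
for obs,P in [((387,315),[-.0162,-.07,.084]),((200,330),[-.1002,-.07,.084]),((345,140),[-.0202,.07,.14]),((438,503),[0,-.085,0]),((233,526),[-.096,-.085,0]),((350,335),[-.003,.085,.024]),((168,390),[-.096,.085,.006])]:
    o=[210+(obs[0]+.5)/6-.5,120+(obs[1]+.5)/6-.5]; P=np.array(P)
    W=m+Qm.apply(P);q=proj("side",W)[0]
    print(P,"obs-proj px",np.array(o)-q, "px/mm x,y",[(proj("side",W+d)[0]-q).round(2) for d in(Qm.apply([.001,0,0]),Qm.apply([0,.001,0]))])
```

```text
[-0.0162 -0.07    0.084 ] obs-proj px [-0.5407  0.093 ] px/mm x,y [array([ 0.38, -0.04]), array([-0.09, -0.12])]
[-0.1002 -0.07    0.084 ] obs-proj px [ 0.9039 -0.63  ] px/mm x,y [array([ 0.4 , -0.04]), array([-0.06, -0.13])]
[-0.0202  0.07    0.14  ] obs-proj px [5.5321 5.354 ] px/mm x,y [array([ 0.35, -0.03]), array([-0.07, -0.09])]
[ 0.    -0.085  0.   ] obs-proj px [-0.4317 -0.0351] px/mm x,y [array([ 0.37, -0.04]), array([-0.09, -0.14])]
[-0.096 -0.085  0.   ] obs-proj px [ 1.8258 -0.5513] px/mm x,y [array([ 0.39, -0.05]), array([-0.06, -0.15])]
[-0.003  0.085  0.024] obs-proj px [-0.2289  0.956 ] px/mm x,y [array([ 0.34, -0.03]), array([-0.07, -0.11])]
[-0.096  0.085  0.006] obs-proj px [0.8143 1.0794] px/mm x,y [array([ 0.35, -0.04]), array([-0.05, -0.12])]
```

Agreement is within 1–2 mm. Lower.

```bash
python3 -m crank '[[0,0.15,2,0,0,0,1],[0,0,2,0,0,0,1],[0,0,2,0,0,0,1],[0,0,0.8,0,0,0,1],[0,0,0.3,0,0,0,1]]'
python3 -m crank '[[0,0,0.2,0,0,0,1],[0,0,0.2,0,0,0,1]]'
```

```text
time: 18.98
position: [0.4868, 0.2605, 0.1106]
tool_rot: [0.702, 0.712, -0.001, -0.001]
ft_force: [0.4, -0.6, -4.6]
grip_width: 0.0073
grip_force: 60.0
time: 19.23
position: [0.4868, 0.261, 0.1073]
tool_rot: [0.702, 0.712, -0.001, -0.001]
ft_force: [0.3, -0.3, -4.8]
grip_width: 0.0074
grip_force: 60.0
```

```bash
python3 -m crank '[[0,0,0.1,0,0,0,1],[0,0,0.15,0,0,0,1]]'
python3 -m crank '[[0,0,0.1,0,0,0,1],[0,0,0.1,0,0,0,1]]'
```

```text
time: 19.48
position: [0.4864, 0.261, 0.1044]
tool_rot: [0.702, 0.712, -0.001, -0.001]
ft_force: [0.1, 0.1, -4.7]
grip_width: 0.0074
grip_force: 60.0
time: 19.73
position: [0.4864, 0.261, 0.1035]
tool_rot: [0.702, 0.713, -0.001, -0.001]
ft_force: [-2.4, -1.0, 12.7]
grip_width: 0.0074
grip_force: 60.0
```

Contact at the expected height. Ease off and slide towards the upright leg.

```bash
python3 -m crank '[[0,0,-0.12,0,0,0,1],[0,0.3,0,0,0,0,1],[0,0.2,0,0,0,0,1]]'
python3 -m crank '[[0,0.15,0,0,0,0,1],[0,0,0,0,0,0,1]]'
python3 -m crank '[[0,0.15,0,0,0,0,1],[0,0,0,0,0,0,1]]'
```

```text
time: 20.1
position: [0.4883, 0.2609, 0.1035]
tool_rot: [0.702, 0.712, -0.004, -0.004]
ft_force: [-8.3, 2.2, 8.1]
grip_width: 0.0072
grip_force: 60.0
time: 20.35
position: [0.4889, 0.2609, 0.1035]
tool_rot: [0.702, 0.712, -0.005, -0.004]
ft_force: [-6.9, 1.7, 7.9]
grip_width: 0.0075
grip_force: 60.0
time: 20.6
position: [0.49, 0.2608, 0.1035]
tool_rot: [0.702, 0.712, -0.006, -0.005]
ft_force: [-8.8, 0.8, 8.2]
grip_width: 0.0079
grip_force: 60.0
```

```bash
python3 -m crank '[[0,0,-0.1,0,0,0,1],[0,0,0,0,0,0,1]]'
python3 -m crank '[[0,0,-0.06,0,0,0,1],[0,0,0,0,0,0,1]]'
```

```text
time: 20.85
position: [0.4953, 0.2611, 0.1042]
tool_rot: [0.702, 0.712, -0.001, -0.001]
ft_force: [0.3, 1.0, -4.3]
grip_width: 0.0077
grip_force: 60.0
time: 21.1
position: [0.4946, 0.2609, 0.1048]
tool_rot: [0.702, 0.712, -0.001, -0.002]
ft_force: [0.2, 0.5, -3.7]
grip_width: 0.0074
grip_force: 60.0
```

```bash
python3 -m crank '[[0,0.15,0.04,0,0,0,1],[0,0,0,0,0,0,1]]'
python3 -m crank '[[0,0.15,0,0,0,0,1],[0,0,0,0,0,0,1]]'
python3 -m crank '[[0,0.15,0,0,0,0,1],[0,0,0,0,0,0,1]]'
```

```text
time: 21.35
position: [0.4957, 0.261, 0.1044]
tool_rot: [0.702, 0.712, -0.002, -0.002]
ft_force: [-0.1, -0.1, -4.3]
grip_width: 0.0071
grip_force: 60.0
time: 21.6
position: [0.4963, 0.2609, 0.1044]
tool_rot: [0.702, 0.713, -0.002, -0.002]
ft_force: [-2.5, 0.6, -3.3]
grip_width: 0.0078
grip_force: 60.0
time: 21.85
position: [0.4967, 0.2609, 0.1043]
tool_rot: [0.702, 0.713, -0.003, -0.003]
ft_force: [-5.7, 0.1, -1.6]
grip_width: 0.0075
grip_force: 60.0
```

Upright legs touch at x≈0.496, just as computed. Seat it and release.

```bash
python3 -m crank '[[0,-0.05,0.06,0,0,0,1],[0,0,0.04,0,0,0,1],[0,0,0,0,0,0,1]]'
python3 -m crank '[[0,0,0,0,0,0,0.9],[0,0,0,0,0,0,0.75],[0,0,0,0,0,0,0.6],[0,0,0,0,0,0,0.6]]'
python3 -m crank '[[0,0,-1,0,0,0,0.6],[0,0,-3,0,0,0,0.6],[0,0,-5,0,0,0,0.6],[0,0,-5,0,0,0,0.6]]'
python3 -m crank '[[-6,0,-3,0,0,0,0.6],[-6,0,0,0,0,0,0.6],[-6,0,0,0,0,0,0.6],[-6,0,0,0,0,0,0.6],[0,0,0,0,0,0,0.6]]'
python3 - <<'E'
from h import *
print(cur()[0])
for n in("side","top"):cv2.imwrite(f"pics/{n}8.png",cams.camera(n)[:,:,::-1])
a=cv2.imread("pics/side8.png");b=cv2.imread("pics/top8.png")
cv2.imwrite("pics/a8.png",np.hstack([cv2.resize(i[y:y+h,x:x+w],None,fx=4,fy=4,interpolation=cv2.INTER_CUBIC) for i,x,y,w,h in ((a,225,150,75,90),(b,160,230,120,90))]))
E
```

```text
time: 22.22
position: [0.4967, 0.261, 0.1037]
tool_rot: [0.702, 0.713, -0.003, -0.003]
ft_force: [-6.3, 0.7, 1.4]
grip_width: 0.0077
grip_force: 60.0
time: 22.72
position: [0.5002, 0.2614, 0.1042]
tool_rot: [0.702, 0.712, 0.0, -0.001]
ft_force: [0.4, -1.0, -0.4]
grip_width: 0.0299
grip_force: 0.0
time: 23.22
position: [0.4991, 0.261, 0.2456]
tool_rot: [0.702, 0.712, -0.001, -0.001]
ft_force: [0.7, -0.2, 0.7]
grip_width: 0.0347
grip_force: 0.0
time: 23.85
position: [0.5034, 0.0212, 0.2725]
tool_rot: [0.704, 0.71, -0.001, -0.0]
ft_force: [0.2, -0.4, 0.9]
grip_width: 0.0349
grip_force: 0.0
[0.5034 0.0212 0.2725]
```

View pics/a8.png

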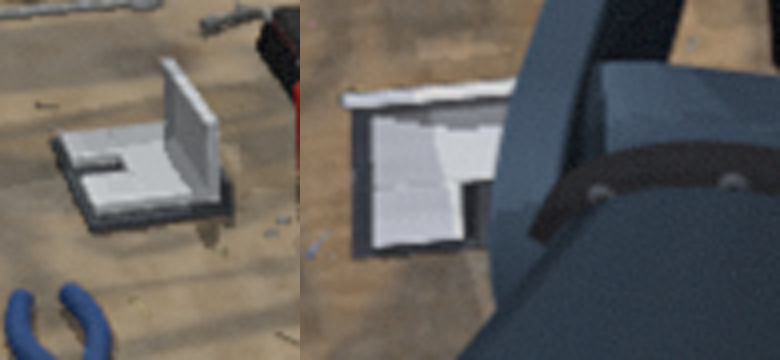

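The side half shows the aluminium angle lying flat in the dark one, with the upright legs together at (200,150). The top half shows an even ~11–12 mm end margin at (352–372,180), against 15 mm nominal. That is within tolerance.

```bash
python3 -c "
from rig import ticket;print(ticket.hand_in())"
```

```text
the job is handed in; nothing more can be done
None
```

I unscrewed the nut and stood it upright in the tray, nested the aluminium angle in the steel one (ends about 3 mm off centre), and handed the job in at about 24 s; `hand_in()` returned no verdict.

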